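# Press the hinge pin home with the locking pliers

## Robot

A 7-joint arm with a two-finger parallel gripper is mounted at the origin on the work surface. World frame = base frame: x ahead of the robot, y to its left, z up, the work surface at z = 0. Lengths are in m, angles in degrees, forces in N, time in s.
With the tool pointing down it reaches from about 0.425 to 0.875 m from the base axis. Payload 4.7 kg.
Tool frame: the origin (TCP) lies at the very end of the fingers, on their centre line; the grasp point (between the pads) lies 19 mm behind it; z points along the fingers, y is the line along which they close (so a half turn about z gives the same grasp; the last joint's range is limited). The gripper opens to 87 mm and grips with 3 to 60 N. Pads are 19 mm wide; open, the fingers measure 117 mm over their backs; the gripper's body (75 mm by 190 mm) begins 51 mm behind the grasp point.
Start: joints at [-68.807, 18.392, -4.016, 83.108, 1.295, 78.541, -3.26], TCP at [0.226, 0.609, 0.223] pointing down, gripper open.
Joint ranges: [-163.93, 163.93], [-17.29, 119.83], [-79.2, 71.16], [3.27, 140.29], [-89.18, 269.18], [5.43, 117.66], [-154.24, 154.24]. Speed limits (degrees/s): [147.25, 147.25, 180, 180, 180, 180, 180].

## Interface

Orientations are given as [roll, pitch, yaw] about the fixed x, y, z axes, in that order (R = Rz(yaw) Ry(pitch) Rx(roll)).
In Python, from cell import get_obs, eyes, env gives the robot as it stands.
- The arm moves only by the tool servo_tool, never from a script. Its argument "series" is a list that holds one entry, the list of rows, each a list of 7 numbers: the shift along the tool's x, y, z in units of 300 mm (1.0 is 300 mm), then the turn, a rotation vector about the tool's x, y, z in units of pi rad (1.0 is pi rad), then the opening, from 0 (shut) to 1 (fully open). In form: [[[tx, ty, tz, wx, wy, wz, gripper], ...]]. A call has 1 to 12 rows; each row is the pose to reach, as a shift and turn from the pose commanded when the call began, along the tool's axes at that moment, turning the shorter way round; what a row does not reach only later rows make up. A row lasts 1/12 s, in which the tool goes at most 41.7 mm and 7.16 degrees, less where a joint would pass 70% of its speed; a pose out of reach is approached as far as the arm can. A call with a number of a shift or a turn outside -1 to 1 is refused whole. A call with a gripper value outside its range is refused whole. The fingers move at their own pace and stop on an object; "grip_force" is the grip in N (left out, the last holds). Time passes only in rows, so rows that repeat a pose let the fingers close. It gives the time, the measured TCP pose, the force, the opening and the grip force at its end, in the units of the state.
- get_obs(): the state, without advancing time (a new reading comes with each control period).
- eyes.read_camera(name): name is "scene" or "top"; returns a dict with "frame" (420x560x3 uint8, red, green, blue), "depth" (420x560 float32, m along the optical axis (not along the pixel's ray), 0 where there is no reading), "fx", "fy", "cx", "cy" (pixels), "origin" and "rotation" of the camera in the world. Camera axes: x right, y down, z forward; pixel columns grow to the right and rows downward; lengths in m; the calibration is good to about 2 mm. A picture is of the moment at which its call begins.
- env.sign_off(): hands the job in; it is judged then, once.
The state is a dict: "time_s": time; "qpos": joint angles; "joint_velocities": joint speeds; "effort": joint torques, N m; "tool_pos": TCP position; "tool_rot": TCP orientation; "force": force on the tool from outside, world axes, zero at the start; "wrist_torque": the same for the moment, N m; "grip_width": finger opening in m; "grasp_force": force on a finger pad.
Only numpy, scipy, OpenCV 4.12 (cv2) and the standard library are available. Lean on these libraries where they do the work, as an engineer would, in place of code of your own. Each camera call takes 0.05 s, during which the arm holds its last target. There are 200 camera calls.

## Task

The steel lug in the nest of the bench-mounted locking pliers has a pin that is only started in its side. Squeeze the pliers' moving handle towards the fixed one until it snaps over centre, and let go: the pliers must stay locked on the lug with the pin pressed flush. Do not force the handle hard against its stop; then push the thin release lever gently with the fingers so that the pliers spring wide open, leaving the lug standing in its nest, never touching lug or pin yourself and leaving the other things on the bench where they are.

Things in the scene. Friction and masses are not known exactly. Their poses are not given: they have to be found in the camera images.
- pliers: Fixed frame of steel locking pliers lying flat on a pedestal, base plate 320 x 90 x 12 mm. Origin on the table below them; own x runs from handles to jaws, z up, moving handle on the +y side. Handle and lever bars lie at one level, 65 to 85 mm above the table; behind x = -30 mm only the base plate lies below them. Riveted straps reach 93 mm, the lug 96 mm. Fixed jaw face at y = -22 mm.
- handle: Moving handle: steel bar 12 mm thick, 20 high, reaching 125 mm back from its upright pivot (origin; pliers x 0, y 6, z 75 mm). Frame parallel to the pliers' when wide open; turns about +z as it closes. Open, the bar stands 0.455 rad outwards (+y) from the pliers' x axis, held by a spring. A hidden screw sets where it locks: at a turn of 0.33 to 0.60 rad, against a hard stop. It bears 22 N at most.
- handle_push (a point): Where to push: outer (+y) face of the moving handle, mid-height, 105 mm from its pivot. Resistance rises to 8 to 15 N, then fades to nothing at dead centre, some 5 mm before the hard stop; there the handle snaps on by itself to the stop and stays locked: the push force vanishes until the finger follows to the stop. Where this happens differs by over 20 mm: find it by feel.
- fixed_end (a point): End of the fixed handle, mid-height: a bar 12 mm thick along pliers x on the -y side (pliers y -37 to -25 mm), ending here at x = -95 mm; a screw with a 16 mm knob goes on to x = -108 mm.
- lever: Release lever: steel strip 80 mm long, 6 thick, 12 high, on an upright pivot (origin) in the moving handle's tail, 85 mm from the handle's pivot; 40 mm stick out behind. In line with the handle while open; as the pliers lock it swings 0.29 to 0.53 rad to the -y side, its end then 23 to 41 mm to -y of the handle's midline. It bears 20 N at most. Frame parallel to the pliers' when open.
- lever_push (a point): Where to push the release lever: its inner (-y) face, mid-height, 64 mm from its pivot, 16 mm from its end. Pushed towards pliers +y with some 2 to 4 N it gives way over 5 to 15 mm, the force fading to nothing as the lock breaks at dead centre; pushed a little farther, lever, handle and jaw spring away to wide open.
- jaw: The moving jaw on the +y side, a bar 22 mm high turning about an upright pivot (origin at pliers x 85, y 25, z 75 mm), with a sprung round pad 16 mm across at its end that faces the pin. It swings towards the fixed jaw as the handle closes, grips the lug with some 10 to 15 N when locked, and opens with the handle.
- lug: The work: a dark steel hinge lug, block 36 x 32 x 44 mm (x, y, high) with a flat 45 x 10 mm tongue to +x, 0.3 kg, standing loose in the nest (a 52 mm high ledge at pliers x 140 to 190 mm) between the jaws, axes parallel to the pliers'. Origin: centre of its underside. The pin is in its face at y = +16 mm.
- pin_head (a point): Centre of the outer end of the pin, 12 mm across, in the lug's +y face, 23 mm above its underside. At the start it stands 4.5 mm proud (lug y = 20.5 mm), flush at lug y = 16 mm. It needs about 8 N along lug -y and stays where it is pushed.
- spare_lug: Bystander: another lug of the same shape without a proud pin, standing on the table beside the pliers.
- wrench: Bystander: a steel wrench lying on the table.
- pin_cup: Bystander: a steel cup 70 mm across, 50 mm high.
- oil: Bystander: a white oil bottle 130 mm high.
- flap_disc: Bystander: a black grinding disc 114 mm across, 12 mm high.
- hammer: Bystander: a hammer lying on the table.
- parallel: Bystander: a dark steel block 100 x 50 x 40 mm.
Mind the look-alikes: they are no part of the job. Leave any green or red look-alike of the lug alone.

How it is judged:
By the outcome, as a careful person would: the job done as asked, in the order asked, and still so for the second after the job is handed in, with the robot touching nothing.
It also fails if it takes over 72 s, if anything falls off the work surface, if the arm or the gripper's body presses on something with over 40 N, if the wrist force passes 120 N, or if a joint passes its speed limit or range.

## Working session

There is one attempt and no reset: what is moved stays moved. The work goes in short steps, Python scripts to look and compute and a tool call to move; the robot and the scene stay as the last step left them, time stands still between calls to the robot, and variables do not carry over. Pictures are saved under pics/ and viewed, at most 10 in all, crops included, and the job is handed in when it is done.

Besides the shell and the picture viewer there is one more tool, called after "Call:" by a JSON object that holds its "name" and its "arguments", one argument or row to a line. servo_tool: Moves the arm, as the interface text tells. Shifts and turns lie within -1 to 1; 1 stands for 300 mm of shift or pi rad of turn. Its arguments: {"type":"object","properties":{"series":{"type":"array"},"grip_force":{"type":"number"}},"required":["series"]}

```bash
mkdir -p pics; ls
cat > h.py <<'E'
import numpy as np,cv2
from cell import get_obs,eyes,env
def cam(n,save=None):
    c=eyes.read_camera(n)
    if save: cv2.imwrite('pics/'+save,c['frame'][:,:,::-1])
    return c
def pts(c):
    v,u=np.mgrid[:420,:560];d=c['depth']
    p=np.stack([(u-c['cx'])/c['fx']*d,(v-c['cy'])/c['fy']*d,d],-1)
    return p@np.array(c['rotation']).T+np.array(c['origin'])
E
python3 - <<'E'
from h import *
for n in('top','scene'):
    c=cam(n,n+'0.png'); np.savez(n+'0.npz',**c); print(n,c['origin'],c['rotation'],c['fx'])
print(get_obs())
E
```

```text
pics
top [ 0.49886875 -0.05057426  1.08504622] [-174.09781927    0.6602785   -89.41645594] 390.50806157103784
scene [1.21588936 0.34922376 1.08304695] [-143.84245398   -0.71054458  124.0638527 ] 433.38088417772536
{'time_s': 0.1, 'qpos': array([-68.80729827,  18.43577832,  -4.01542819,  83.16811198,
         1.2962714 ,  78.54196078,  -3.26227158]), 'joint_velocities': array([-0.09189656, -0.05159998,  0.0089847 , -0.11719574,  0.07783951,
        0.00068125,  0.06385743]), 'effort': array([ 1.30447038e-04, -4.92571521e+01, -4.05498706e-01, -3.13396382e+01,
       -6.43212581e-02,  3.96320340e-02,  7.56140571e-05]), 'tool_pos': array([0.22629034, 0.60880004, 0.22155819]), 'tool_rot': array([-1.79899454e+02,  6.80133095e-03,  1.59614787e+02]), 'force': array([-0.15226867,  0.43759261,  0.67357643]), 'wrist_torque': array([-0.02123916, -0.0368728 ,  0.03856108]), 'grasp_force': 0.0, 'grip_width': 0.08762539143850372}
```

Rotation is given as rpy degrees; I'll convert it.

```bash
cat >> h.py <<'E'
from scipy.spatial.transform import Rotation as Ro
_p=pts
def pts(c):
    c=dict(c);c['rotation']=Ro.from_euler('xyz',c['rotation'],degrees=True).as_matrix();return _p(c)
E
python3 - <<'E'
from h import *
a=[cv2.imread(f'pics/{n}0.png') for n in('top','scene')]
cv2.imwrite('pics/top0b.png',cv2.resize(a[0],(800,600)))
for n in('top','scene'):
    P=pts(np.load(n+'0.npz')); print(n,P[::70,::110].round(3).tolist())
E
```

```text
top [[[1.322, 0.92, -0.124], [1.324, 0.553, -0.126], [1.322, 0.186, -0.123], [1.323, -0.177, -0.123], [1.324, -0.536, -0.122], [1.325, -0.894, -0.123]], [[1.021, 0.805, -0.004], [0.949, 0.405, 0.149], [0.977, 0.138, 0.093], [0.973, -0.153, 0.104], [1.025, -0.481, -0.002], [1.025, -0.794, 0.003]], [[0.809, 0.784, -0.001], [0.811, 0.465, 0.001], [0.813, 0.15, 0.001], [0.788, -0.153, 0.095], [0.817, -0.473, 0.002], [0.819, -0.783, 0.001]], [[0.594, 0.665, 0.134], [0.61, 0.454, -0.0], [0.612, 0.145, 0.0], [0.615, -0.163, -0.002], [0.618, -0.468, 0.001], [0.601, -0.655, 0.176]], [[0.421, 0.671, 0.106], [0.416, 0.443, 0.001], [0.419, 0.139, 0.001], [0.422, -0.162, 0.001], [0.426, -0.463, -0.001], [0.499, -0.051, 1.085]], [[0.225, 0.734, -0.0], [0.229, 0.432, 0.003], [0.233, 0.134, 0.001], [0.236, -0.162, -0.002], [0.24, -0.457, -0.0], [0.244, -0.748, 0.002]]]
scene [[[0.511, -1.335, 0.244], [0.079, -1.31, 0.061], [-0.432, -1.117, -0.104], [-0.738, -0.639, -0.089], [0.099, 0.094, 0.51], [-0.718, 0.312, 0.218]], [[0.634, -1.351, 0.011], [0.532, -0.765, 0.198], [0.128, -0.657, -0.001], [-0.128, -0.296, -0.002], [-0.738, 0.009, -0.242], [-1.926, 0.503, -0.75]], [[0.73, -1.565, -0.417], [0.722, -0.589, 0.136], [0.441, -0.405, 0.01], [0.214, -0.097, -0.001], [-0.007, 0.22, -0.002], [-0.227, 0.541, 0.0]], [[1.048, -0.775, 0.0], [0.858, -0.502, -0.002], [0.669, -0.224, 0.001], [0.475, 0.054, -0.003], [0.285, 0.335, 0.003], [0.144, 0.604, 0.054]], [[1.176, -1.21, -0.754], [1.043, -0.256, 0.11], [0.854, -0.076, 0.001], [0.681, 0.173, -0.003], [0.51, 0.425, -0.001], [0.442, 0.639, 0.13]], [[1.322, -0.506, -0.147], [1.116, -0.546, -0.746], [1.022, 0.07, 0.092], [0.849, 0.27, -0.002], [0.695, 0.498, 0.003], [1.216, 0.349, 1.083]]]
```

View pics/top0b.png

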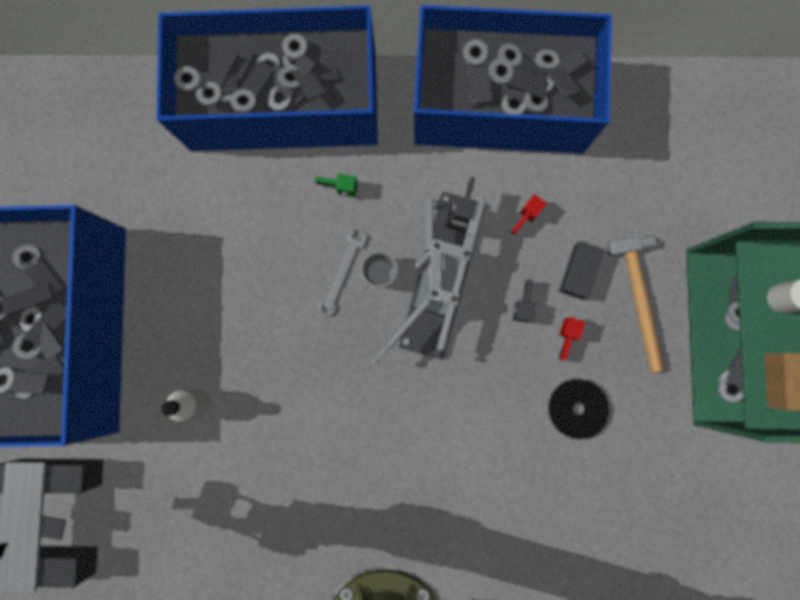

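View pics/scene0.png

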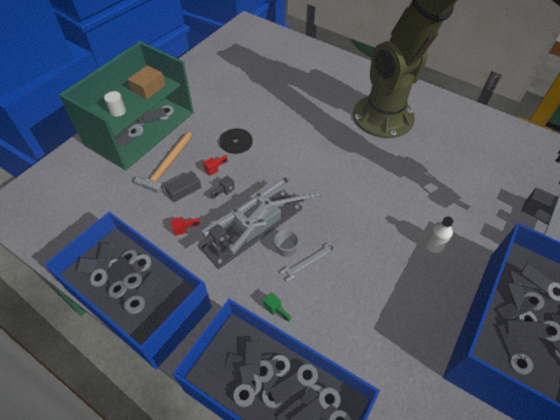

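Candidates for the lug: the dark one in the nest at top-view (455,215); the spare at (525,305); reds at (530,210) and (572,335); green at (340,183). The one between the jaws at (455,215) is the lug. The moving handle runs from (437,295) to (375,362), with the lever at its tail. Next, a close crop and a height map.

Run:
```python
from h import *
c=np.load('top0.npz');P=pts(c)
im=cv2.imread('pics/top0.png')[115:265,240:360]
a=cv2.resize(im,None,fx=4,fy=4,interpolation=cv2.INTER_CUBIC)
# orthographic height map, both cams, world x .45..0.85 up, y left, 1.5 px/mm
H=np.zeros((600,400))
for n in('top','scene'):
    Q=pts(np.load(n+'0.npz')).reshape(-1,3)
    Q=Q[(Q[:,0]>.5)&(Q[:,0]<.88)&(abs(Q[:,1]+.01)<.13)&(Q[:,2]>.005)&(Q[:,2]<.2)]
    if n=='top': ctr=Q
    print(n,len(Q))
    r=((.88-Q[:,0])*1550).astype(int);k=((.12-Q[:,1])*1550).astype(int)
    for i,j,z in zip(r,k,Q[:,2]):
        s=H[max(i-1,0):i+2,max(j-1,0):j+2]; np.maximum(s,z,out=s)
h=cv2.applyColorMap((np.clip(H/.1,0,1)*255).astype(np.uint8),cv2.COLORMAP_JET)
h=h[:,:320]; a=np.ascontiguousarray(a)
cv2.imwrite('pics/crop.png',np.hstack([a,h]))
```

```text
top 4667
scene 4378
```

View pics/crop.png

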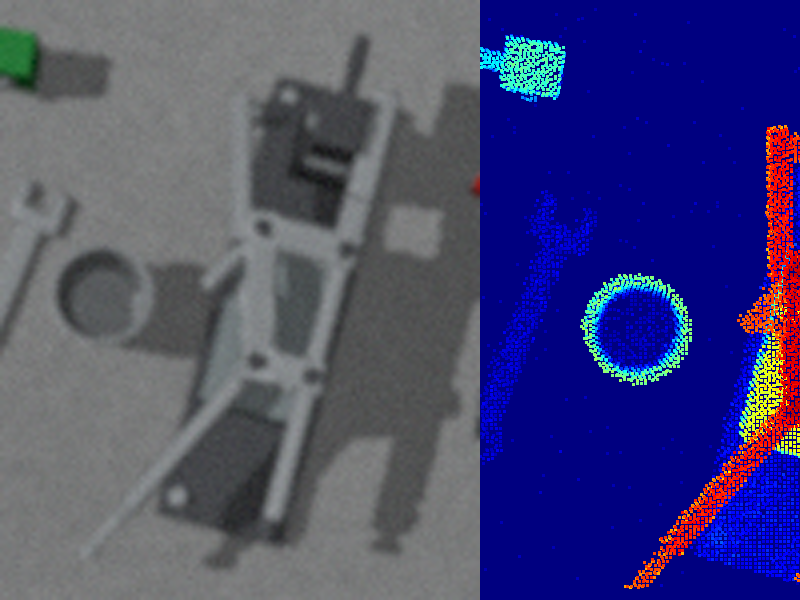

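```bash
cat > fit.py <<'E'
from h import *
from scipy.spatial import cKDTree
from scipy.optimize import minimize
Qs=[]
for n in('top','scene'):
    Q=pts(np.load(n+'0.npz')).reshape(-1,3)
    Qs.append(Q[(Q[:,0]>.48)&(Q[:,0]<.88)&(Q[:,1]>-.2)&(Q[:,1]<.1)&(Q[:,2]>.066)&(Q[:,2]<.092)][:,:2])
s,co=np.sin(.455),np.cos(.455)
def bar(t0,t1,w,o,d):
    t,v=np.meshgrid(np.arange(t0,t1,.002),np.linspace(-w,w,5)); d=np.array(d);n=np.array([-d[1],d[0]])
    return o+t.reshape(-1,1)*d+v.reshape(-1,1)*n
M=np.vstack([bar(.03,.125,.006,(0,.006),(-co,s)),bar(.125,.165,.003,(0,.006),(-co,s)),bar(.03,.095,.006,(0,-.031),(-1,0))])
def T(p,X):
    c,ss=np.cos(p[2]),np.sin(p[2]);return X@np.array([[c,ss],[-ss,c]])+p[:2]
def inv(p,X):
    c,ss=np.cos(p[2]),np.sin(p[2]);return (X-p[:2])@np.array([[c,-ss],[ss,c]])
def fit(Q,p0):
    tq=cKDTree(Q);tm=cKDTree(M)
    def f(p):
        a=tq.query(T(p,M))[0];q=inv(p,Q);q=q[(q[:,0]<-.03)&(q[:,0]>-.2)&(abs(q[:,1])<.12)]
        b=tm.query(q)[0]
        return np.minimum(a,.015).__pow__(2).mean()*1e6+np.minimum(b,.015).__pow__(2).mean()*1e6
    best=None
    for dy in(-.15,0,.15):
        r=minimize(f,np.array(p0)+[0,0,dy],method='Nelder-Mead',options=dict(initial_simplex=np.array(p0)+[0,0,dy]+np.array([[0,0,0],[.03,0,0],[0,.03,0],[0,0,.15]]),xatol=1e-5,fatol=1e-4,maxiter=600))
        if best is None or r.fun<best.fun:best=r
    return best
if __name__=='__main__':
    for Q in Qs+[np.vstack(Qs)]:
        r=fit(Q,(.69,-.075,-.2));print(len(Q),r.x,np.degrees(r.x[2]),r.fun)
    p=r.x
    for nm,X in dict(pivot=(0,.006),push=(-.105*co+.006*s,.006+.105*s+.006*co),tip=(-.165*co,.006+.165*s),fixed=(-.095,-.031),lug=(.165,0)).items(): print(nm,T(p,np.array([X])).round(4))
E
python3 fit.py
```

```text
1750 [ 0.60903122 -0.08955948 -0.29139845] -16.695901075124453 4.066548609858423
1821 [ 0.61198088 -0.08562483 -0.28436852] -16.293115842272123 5.420286968946507
3571 [ 0.61001985 -0.08783542 -0.29354021] -16.81861506392288 3.831245178622394
pivot [[ 0.6118 -0.0821]]
push [[ 0.5389 -0.0062]]
tip [[0.4909 0.0302]]
fixed [[ 0.5101 -0.09  ]]
lug [[ 0.768  -0.1356]]
```

Run:
```python
from fit import *
c=np.load('top0.npz');P=pts(c)
def cp(x,y): return 240+x/4,115+y/4
p=fit(np.vstack(Qs),(.69,-.075,-.2)).x
for n,(x,y) in dict(pivot=(257,360),fix=(312,377),lugdark=(325,165),tongue=(355,60),tip=(85,553),fixend=(270,517),jawpiv=(262,228)).items():
    u,v=cp(x,y); w=P[int(round(v)),int(round(u))]; print(n,w.round(4),inv(p,w[:2][None]).round(4))
```

```text
pivot [ 0.6177 -0.0868  0.0915] [[0.007  0.0032]]
fix [ 0.6073 -0.1224  0.0948] [[ 0.0074 -0.0339]]
lugdark [ 0.7542 -0.1328  0.0587] [[ 0.151  -0.0014]]
tongue [ 0.8161 -0.1513  0.0893] [[ 0.2156 -0.0011]]
tip [0.4943 0.0219 0.084 ] [[-0.1425  0.0716]]
fixend [ 0.5184 -0.0978  0.0844] [[-0.0848 -0.036 ]]
jawpiv [ 0.7035 -0.0915  0.0919] [[0.0905 0.0235]]
```

Call:
{"name": "servo_tool", "arguments": {
  "series": [
    [[-0.1,-0.085,0,0,0,0,0],[-0.2,-0.17,0,0,0,0,0],[-0.3,-0.255,0,0,0,0,0],[-0.4,-0.34,0,0,0,0,0],[-0.5,-0.425,0,0,0,0,0],[-0.6,-0.51,0,0,0,0,0],[-0.7,-0.595,0,0,0,0,0],[-0.8,-0.68,0,0,0,0,0],[-0.855,-0.725,0,0,0,0,0],[-0.855,-0.725,0,0,0,0,0]]
  ]
}}

```text
time_s: 0.93
tool_pos: [0.3946, 0.3101, 0.2225]
tool_rot: [-179.9, 0.1, 159.1]
force: [0.3, -0.6, -0.7]
grip_width: 0.0284
grasp_force: 0.0
```

Call:
{"name": "servo_tool", "arguments": {
  "series": [
    [[-0.1,-0.085,0,0,0,0,0],[-0.2,-0.17,0,0,0,0.01,0],[-0.3,-0.255,0,0,0,0.02,0],[-0.4,-0.34,0,0,0,0.03,0],[-0.5,-0.425,0,0,0,0.037,0],[-0.6,-0.51,0,0,0,0.037,0],[-0.7,-0.595,0,0,0,0.037,0],[-0.8,-0.68,0,0,0,0.037,0],[-0.855,-0.725,0,0,0,0.037,0],[-0.855,-0.725,0.1,0,0,0.037,0],[-0.855,-0.725,0.2,0,0,0.037,0],[-0.855,-0.725,0.2,0,0,0.037,0]]
  ]
}}

```text
time_s: 1.93
tool_pos: [0.5519, 0.023, 0.1567]
tool_rot: [-179.6, -0.5, 152.9]
force: [-1.5, 0.8, -1.4]
grip_width: 0.0003
grasp_force: 0.0
```

Run:
```python
from h import *
c=cam('top');o=get_obs();print(o['tool_pos'],o['tool_rot'],o['force'],o['grip_width'])
s=cam('scene')
np.savez('top1.npz',**c)
a=cv2.resize(c['frame'][115:265,240:360,::-1],None,fx=4,fy=4,interpolation=cv2.INTER_CUBIC)
b=cv2.resize(s['frame'][140:290,200:300,::-1],None,fx=3.2,fy=4,interpolation=cv2.INTER_CUBIC)
cv2.imwrite('pics/c1.png',np.hstack([a,b]))
```

```text
[0.55316975 0.0234316  0.15945649] [-179.75717998   -0.33880372  152.99132503] [-0.81334277 -0.00186293  1.08408059] 0.000306029669088685
```

View pics/c1.png

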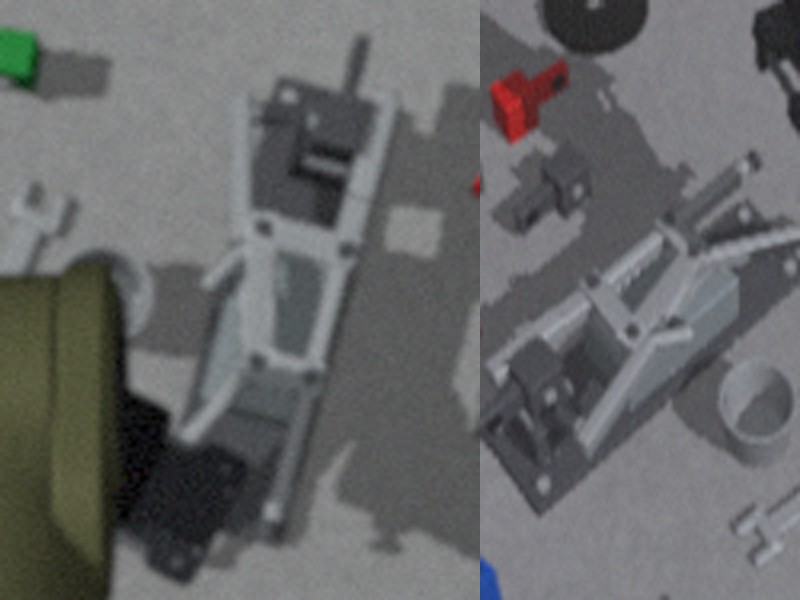

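Call:
{"name": "servo_tool", "arguments": {
  "series": [
    [[0,0.02,0.06,0,0,0,0],[0,0.02,0.12,0,0,0,0],[0,0.02,0.18,0,0,0,0],[0,0.02,0.23,0,0,0,0],[0,0.02,0.27,0,0,0,0],[0,0.02,0.3,0,0,0,0],[0,0.02,0.315,0,0,0,0],[0,0.02,0.315,0,0,0,0],[0,0.02,0.315,0,0,0,0]]
  ]
}}

```text
time_s: 2.78
tool_pos: [0.5591, 0.0283, 0.0688]
tool_rot: [180.0, 0.0, 153.0]
force: [0.2, -0.1, 0.3]
grip_width: 0.0005
grasp_force: 0.0
```

Call:
{"name": "servo_tool", "arguments": {
  "series": [
    [[0,-0.01,0.01,0,0,0,0],[0,-0.02,0.012,0,0,0,0],[0,-0.03,0.012,0,0,0,0],[0,-0.04,0.012,0,0,0,0],[0,-0.05,0.012,0,0,0,0],[0,-0.05,0.012,0,0,0,0],[0,-0.05,0.012,0,0,0,0]]
  ]
}}

```text
time_s: 3.37
tool_pos: [0.5517, 0.0146, 0.0646]
tool_rot: [180.0, 0.0, 152.9]
force: [0.2, 0.4, 0.2]
grip_width: 0.0006
grasp_force: 0.0
```

Call:
{"name": "servo_tool", "arguments": {
  "series": [
    [[0,-0.01,0,0,0,0,0],[0,-0.02,0,0,0,0,0],[0,-0.03,0,0,0,0,0],[0,-0.03,0,0,0,0,0],[0,-0.03,0,0,0,0,0]]
  ]
}}

```text
time_s: 3.78
tool_pos: [0.5475, 0.0066, 0.0645]
tool_rot: [180.0, 0.0, 152.9]
force: [0.3, -0.2, -0.1]
grip_width: 0.0001
grasp_force: 0.0
```

Call:
{"name": "servo_tool", "arguments": {
  "series": [
    [[0,-0.01,0,0,0,0,0],[0,-0.02,0,0,0,0,0],[0,-0.02,0,0,0,0,0],[0,-0.02,0,0,0,0,0]]
  ]
}}

```text
time_s: 4.12
tool_pos: [0.545, 0.0017, 0.0646]
tool_rot: [180.0, 0.0, 153.0]
force: [0.4, 1.2, -0.5]
grip_width: 0.0006
grasp_force: 0.5
```

Call:
{"name": "servo_tool", "arguments": {
  "series": [
    [[0,-0.01,0,0,0,0,0],[0,-0.02,0,0,0,0,0],[0,-0.02,0,0,0,0,0],[0,-0.02,0,0,0,0,0]]
  ]
}}

```text
time_s: 4.45
tool_pos: [0.5431, -0.0004, 0.0647]
tool_rot: [179.7, 0.0, 153.1]
force: [2.6, 7.7, -2.0]
grip_width: 0.0005
grasp_force: 3.7
```

Call:
{"name": "servo_tool", "arguments": {
  "series": [
    [[0,-0.005,0,0,0,0,0],[0,-0.01,0,0,0,0,0],[0,-0.01,0,0,0,0,0]]
  ]
}}

```text
time_s: 4.7
tool_pos: [0.5414, -0.0023, 0.0646]
tool_rot: [179.7, -0.1, 153.1]
force: [1.7, 8.8, -1.2]
grip_width: 0.0004
grasp_force: 4.0
```

Call:
{"name": "servo_tool", "arguments": {
  "series": [
    [[0,-0.005,0,0,0,0,0],[0,-0.005,0,0,0,0,0],[0,-0.005,0,0,0,0,0]]
  ]
}}

```text
time_s: 4.95
tool_pos: [0.5406, -0.0032, 0.0646]
tool_rot: [179.7, -0.1, 153.1]
force: [1.4, 8.5, -2.5]
grip_width: 0.0005
grasp_force: 4.1
```

Call:
{"name": "servo_tool", "arguments": {
  "series": [
    [[0,-0.007,0,0,0,0,0],[0,-0.014,0,0,0,0,0],[0,-0.02,0,0,0,0,0],[0,-0.02,0,0,0,0,0]]
  ]
}}

```text
time_s: 5.28
tool_pos: [0.537, -0.0079, 0.0645]
tool_rot: [179.7, -0.2, 153.1]
force: [-0.4, 10.9, 0.9]
grip_width: 0.0008
grasp_force: 4.3
```

Call:
{"name": "servo_tool", "arguments": {
  "series": [
    [[0,-0.007,0,0,0,0,0],[0,-0.014,0,0,0,0,0],[0,-0.02,0,0,0,0,0],[0,-0.02,0,0,0,0,0]]
  ]
}}

```text
time_s: 5.62
tool_pos: [0.534, -0.0131, 0.0644]
tool_rot: [179.7, -0.3, 153.1]
force: [-1.8, 11.0, 0.7]
grip_width: 0.0002
grasp_force: 4.5
```

Run:
```python
from h import *
s=cam('scene');c=cam('top');o=get_obs();print(o['force'],o['wrist_torque'])
b=cv2.resize(s['frame'][150:290,190:350,::-1],None,fx=4.2,fy=4.2,interpolation=cv2.INTER_CUBIC)
cv2.imwrite('pics/c2.png',b)
```

```text
[-0.69887489 11.80293888  0.61274774] [ 2.40169763  0.22524387 -0.19691112]
```

View pics/c2.png

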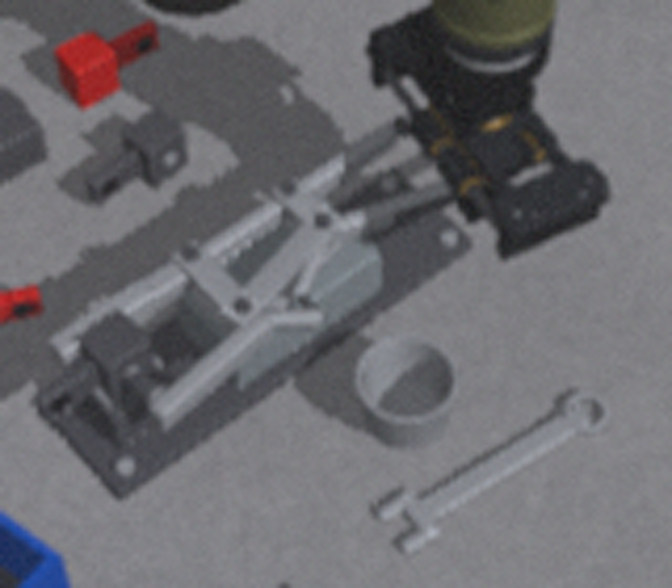

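The scene crop shows the handle bar mid-way shut under the fingers at (430,170), with the jaw pad near the pin at (150,370) and the lug standing. All is well, so I go on.

Call:
{"name": "servo_tool", "arguments": {
  "series": [
    [[0.001,-0.007,0,0,0,0,0],[0.002,-0.014,0,0,0,0,0],[0.003,-0.02,0,0,0,0,0],[0.003,-0.02,0,0,0,0,0]]
  ]
}}

```text
time_s: 6.05
tool_pos: [0.5312, -0.0171, 0.0644]
tool_rot: [179.6, -0.2, 153.1]
force: [1.3, 13.0, -0.5]
grip_width: 0.0003
grasp_force: 5.8
```

Call:
{"name": "servo_tool", "arguments": {
  "series": [
    [[0.001,-0.007,0,0,0,0,0],[0.002,-0.012,0,0,0,0,0],[0.002,-0.012,0,0,0,0,0]]
  ]
}}

```text
time_s: 6.3
tool_pos: [0.5289, -0.0207, 0.0644]
tool_rot: [179.7, -0.2, 153.1]
force: [1.3, 12.1, -0.3]
grip_width: 0.0003
grasp_force: 5.0
```

Call:
{"name": "servo_tool", "arguments": {
  "series": [
    [[0.001,-0.006,0,0,0,0,0],[0.001,-0.01,0,0,0,0,0],[0.001,-0.01,0,0,0,0,0]]
  ]
}}

```text
time_s: 6.55
tool_pos: [0.5272, -0.0237, 0.0644]
tool_rot: [179.7, -0.2, 153.1]
force: [0.0, 10.5, -0.8]
grip_width: 0.0003
grasp_force: 4.7
```

Call:
{"name": "servo_tool", "arguments": {
  "series": [
    [[0.001,-0.006,0,0,0,0,0],[0.001,-0.008,0,0,0,0,0],[0.001,-0.008,0,0,0,0,0]]
  ]
}}

```text
time_s: 6.8
tool_pos: [0.5261, -0.0257, 0.0644]
tool_rot: [179.7, -0.2, 153.1]
force: [0.8, 10.3, -1.3]
grip_width: 0.0004
grasp_force: 4.9
```

Fading now; small steps.

Call:
{"name": "servo_tool", "arguments": {
  "series": [
    [[0,-0.004,0,0,0,0,0],[0,-0.008,0,0,0,0,0],[0,-0.008,0,0,0,0,0]]
  ]
}}

```text
time_s: 7.05
tool_pos: [0.5247, -0.0283, 0.0644]
tool_rot: [179.7, -0.2, 153.1]
force: [-0.0, 9.3, 0.6]
grip_width: 0.0008
grasp_force: 4.1
```

Call:
{"name": "servo_tool", "arguments": {
  "series": [
    [[0,-0.004,0,0,0,0,0],[0,-0.006,0,0,0,0,0],[0,-0.006,0,0,0,0,0]]
  ]
}}

```text
time_s: 7.3
tool_pos: [0.5233, -0.0311, 0.0643]
tool_rot: [179.8, -0.2, 153.1]
force: [-1.8, 7.0, 0.6]
grip_width: 0.0006
grasp_force: 2.9
```

Call:
{"name": "servo_tool", "arguments": {
  "series": [
    [[0,-0.003,0,0,0,0,0],[0,-0.005,0,0,0,0,0],[0,-0.005,0,0,0,0,0]]
  ]
}}

```text
time_s: 7.55
tool_pos: [0.5226, -0.0342, 0.0643]
tool_rot: [179.9, -0.1, 153.0]
force: [-0.8, 2.5, 0.6]
grip_width: 0.0006
grasp_force: 1.5
```

Call:
{"name": "servo_tool", "arguments": {
  "series": [
    [[0,-0.003,0,0,0,0,0],[0,-0.003,0,0,0,0,0],[0,-0.003,0,0,0,0,0]]
  ]
}}

```text
time_s: 7.8
tool_pos: [0.5231, -0.0381, 0.0646]
tool_rot: [-179.9, 0.1, 152.9]
force: [0.0, -0.1, 0.5]
grip_width: 0.0007
grasp_force: 0.0
```

Call:
{"name": "servo_tool", "arguments": {
  "series": [
    [[0,0.01,0,0,0,0,0],[0,0.02,0,0,0,0,0],[0,0.02,0,0,0,0,0]]
  ]
}}

```text
time_s: 8.05
tool_pos: [0.5262, -0.0312, 0.0646]
tool_rot: [180.0, 0.0, 153.0]
force: [-0.2, 1.3, -0.2]
grip_width: 0.0003
grasp_force: 0.0
```

Call:
{"name": "servo_tool", "arguments": {
  "series": [
    [[0,0.06,0,0,0,0,0],[0,0.12,0,0,0,0,0],[0,0.2,-0.1,0,0,0,0],[0,0.3,-0.2,0,0,0,0],[0,0.4,-0.3,0,0,0,0],[0,0.5,-0.35,0,0,0,0],[0,0.5,-0.35,0,0,0,0],[0,0.5,-0.35,0,0,0,0]]
  ]
}}

```text
time_s: 8.72
tool_pos: [0.5949, 0.1046, 0.1703]
tool_rot: [179.9, 0.1, 153.2]
force: [-0.8, -0.7, -0.4]
grip_width: 0.0008
grasp_force: 0.0
```

Run:
```python
from h import *
s=cam('scene');c=cam('top')
np.savez('top2.npz',**c);np.savez('scene2.npz',**s)
a=cv2.resize(c['frame'][115:265,255:355,::-1],None,fx=4,fy=4,interpolation=cv2.INTER_CUBIC)
b=cv2.resize(s['frame'][165:265,200:300,::-1],None,fx=4,fy=6,interpolation=cv2.INTER_CUBIC)
b=cv2.resize(s['frame'][155:305,205:305,::-1],None,fx=4,fy=4,interpolation=cv2.INTER_CUBIC)
cv2.imwrite('pics/c3.png',np.hstack([a,b]))
```

```text
(no output)
```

View pics/c3.png

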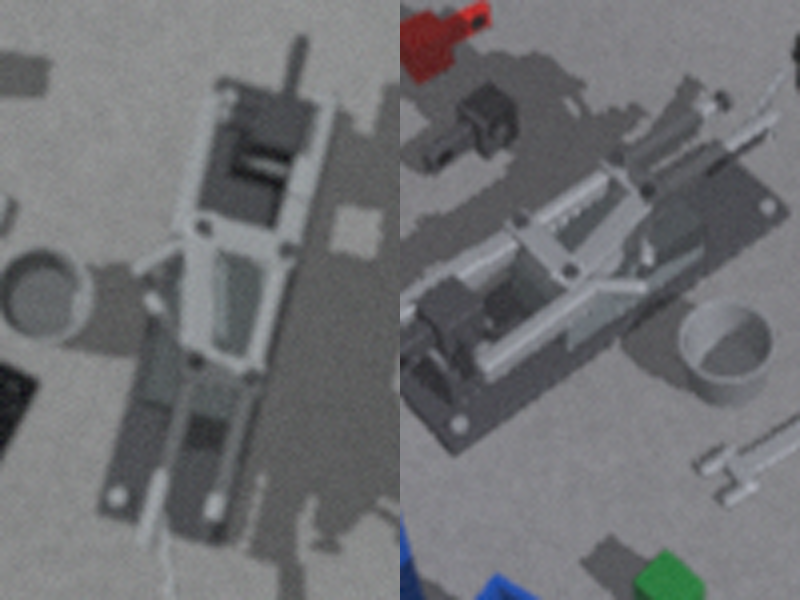

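The picture shows the handle locked nearly parallel to the fixed one, its end near (152,530). The lever has swung to -y, from (155,525) to its end near (172,595), and the lug still stands in the nest. Next I measure the lever.

Run:
```python
from fit import *
p=np.array([.6142,-.0911,-.2935])
Q=np.vstack([ (lambda P:P[(P[:,2]>.066)&(P[:,2]<.092)])(pts(np.load(n+'2.npz')).reshape(-1,3)) for n in('top','scene')])
q=inv(p,Q[:,:2])
for a in range(-180,-50,8):
    m=(q[:,0]*1000>=a)&(q[:,0]*1000<a+8)&(abs(q[:,1])<.09)
    y=np.sort((q[m,1]*1000).round()); print(a+4,len(y),np.unique(y.astype(int)//3*3,return_counts=True)[0:2])
print(T(p,np.array([[-.14,-.03],[-.14,.0]])))
```

```text
-176 0 (array([], dtype=int64), array([], dtype=int64))
-168 0 (array([], dtype=int64), array([], dtype=int64))
-160 7 (array([-30, -27, -24]), array([2, 3, 2]))
-152 17 (array([-30, -27, -24, -21, -18]), array([2, 5, 5, 4, 1]))
-144 17 (array([-27, -24, -21, -18]), array([1, 3, 5, 8]))
-136 14 (array([-21, -18, -15, -12]), array([3, 7, 3, 1]))
-128 15 (array([-18, -15, -12,  -9]), array([4, 3, 7, 1]))
-120 38 (array([-15, -12,  -9,  -6,  -3,   0,   3,   6,   9,  12]), array([1, 5, 6, 1, 1, 4, 6, 5, 6, 3]))
-112 45 (array([-12,  -9,  -6,  -3,   0,   3,   6,   9,  12]), array([1, 4, 4, 7, 3, 6, 7, 9, 4]))
-104 62 (array([-42, -39, -36, -33, -30, -27, -24,  -9,  -6,  -3,   0,   3,   6,
         9,  12,  15]), array([1, 2, 4, 5, 3, 6, 3, 1, 5, 6, 4, 4, 6, 5, 6, 1]))
-96 54 (array([-39, -36, -33, -30, -27,  -3,   0,   3,   6,   9,  12,  15]), array([2, 4, 5, 5, 4, 4, 5, 5, 6, 5, 6, 3]))
-88 55 (array([-39, -36, -33, -30, -27, -24,   0,   3,   6,   9,  12]), array([3, 4, 6, 5, 5, 3, 4, 5, 6, 7, 7]))
-80 60 (array([-39, -36, -33, -30, -27, -24,  -3,   0,   3,   6,   9,  12,  15]), array([2, 6, 4, 7, 7, 4, 1, 3, 7, 5, 8, 5, 1]))
-72 58 (array([-39, -36, -33, -30, -27, -24,   0,   3,   6,   9,  12,  15]), array([2, 5, 6, 6, 5, 6, 3, 5, 6, 5, 6, 3]))
-64 59 (array([-39, -36, -33, -30, -27, -24,   0,   3,   6,   9,  12]), array([2, 5, 5, 7, 8, 3, 4, 4, 8, 6, 7]))
-56 63 (array([-39, -36, -33, -30, -27, -24,   0,   3,   6,   9,  12,  15]), array([2, 5, 6, 5, 8, 5, 5, 5, 6, 7, 7, 2]))
-48 61 (array([-39, -36, -33, -30, -27, -24,   0,   3,   6,   9,  12,  15]), array([ 1,  3,  5,  7,  6,  8,  3,  5,  4,  7, 11,  1]))
[[ 0.47150767 -0.07931451]
 [ 0.4801868  -0.0505974 ]]
```

Call:
{"name": "servo_tool", "arguments": {
  "series": [
    [[0.008,-0.1,0,0,0,0,0],[0.016,-0.2,0,0,0,-0.02,0],[0.024,-0.3,0,0,0,-0.04,0],[0.032,-0.4,0,0,0,-0.06,0],[0.04,-0.5,0,0,0,-0.08,0],[0.048,-0.6,0,0,0,-0.1,0],[0.056,-0.7,0,0,0,-0.122,0],[0.064,-0.8,0,0,0,-0.122,0],[0.064,-0.828,0,0,0,-0.122,0],[0.064,-0.828,0,0,0,-0.122,0],[0.064,-0.828,0,0,0,-0.122,0]]
  ]
}}

```text
time_s: 9.73
tool_pos: [0.4632, -0.1107, 0.1689]
tool_rot: [179.9, -0.0, 174.8]
force: [0.5, 0.5, -0.3]
grip_width: 0.0004
grasp_force: 0.0
```

Call:
{"name": "servo_tool", "arguments": {
  "series": [
    [[0,0,0.07,0,0,0,0],[0,0,0.14,0,0,0,0],[0,0,0.21,0,0,0,0],[0,0,0.27,0,0,0,0],[0,0,0.31,0,0,0,0],[0,0,0.335,0,0,0,0],[0,0,0.345,0,0,0,0],[0,0,0.345,0,0,0,0],[0,0,0.345,0,0,0,0]]
  ]
}}

```text
time_s: 10.48
tool_pos: [0.4645, -0.1101, 0.0664]
tool_rot: [180.0, 0.0, 175.0]
force: [0.8, 0.2, 0.6]
grip_width: 0.0003
grasp_force: 0.0
```

Call:
{"name": "servo_tool", "arguments": {
  "series": [
    [[0,0.01,0,0,0,0,0],[0,0.02,0,0,0,0,0],[0,0.03,0,0,0,0,0],[0,0.04,0,0,0,0,0],[0,0.05,0,0,0,0,0],[0,0.05,0,0,0,0,0],[0,0.05,0,0,0,0,0]]
  ]
}}

```text
time_s: 11.07
tool_pos: [0.4652, -0.0952, 0.066]
tool_rot: [180.0, 0.0, 174.9]
force: [-0.5, -0.7, -0.1]
grip_width: 0.0008
grasp_force: 0.0
```

Call:
{"name": "servo_tool", "arguments": {
  "series": [
    [[0,0.005,0,0,0,0,0],[0,0.01,0,0,0,0,0],[0,0.015,0,0,0,0,0],[0,0.015,0,0,0,0,0]]
  ]
}}

```text
time_s: 11.4
tool_pos: [0.4656, -0.0907, 0.0659]
tool_rot: [180.0, -0.0, 174.9]
force: [0.3, -0.3, -0.2]
grip_width: 0.0002
grasp_force: 0.0
```

Call:
{"name": "servo_tool", "arguments": {
  "series": [
    [[0,0.005,0,0,0,0,0],[0,0.01,0,0,0,0,0],[0,0.01,0,0,0,0,0]]
  ]
}}

```text
time_s: 11.65
tool_pos: [0.4659, -0.0876, 0.0659]
tool_rot: [180.0, 0.0, 174.9]
force: [0.0, 0.2, -0.4]
grip_width: 0.0005
grasp_force: 0.0
```

Call:
{"name": "servo_tool", "arguments": {
  "series": [
    [[0,0.005,0,0,0,0,0],[0,0.01,0,0,0,0,0],[0,0.01,0,0,0,0,0]]
  ]
}}

```text
time_s: 11.9
tool_pos: [0.466, -0.0852, 0.0659]
tool_rot: [-180.0, -0.0, 174.9]
force: [-0.7, -1.7, 0.4]
grip_width: 0.0004
grasp_force: 0.8
```

Call:
{"name": "servo_tool", "arguments": {
  "series": [
    [[0,0.005,0,0,0,0,0],[0,0.01,0,0,0,0,0],[0,0.01,0,0,0,0,0]]
  ]
}}

```text
time_s: 12.15
tool_pos: [0.4661, -0.0818, 0.0659]
tool_rot: [180.0, -0.0, 174.9]
force: [-0.9, -0.6, 1.2]
grip_width: 0.0004
grasp_force: 0.6
```

Call:
{"name": "servo_tool", "arguments": {
  "series": [
    [[0,0.005,0,0,0,0,0],[0,0.01,0,0,0,0,0],[0,0.01,0,0,0,0,0]]
  ]
}}

```text
time_s: 12.4
tool_pos: [0.4668, -0.0784, 0.0659]
tool_rot: [180.0, 0.0, 174.9]
force: [-1.3, -0.5, 0.1]
grip_width: 0.0005
grasp_force: 0.3
```

Call:
{"name": "servo_tool", "arguments": {
  "series": [
    [[0,0.005,0,0,0,0,0],[0,0.01,0,0,0,0,0],[0,0.01,0,0,0,0,0]]
  ]
}}

```text
time_s: 12.65
tool_pos: [0.4672, -0.0753, 0.066]
tool_rot: [180.0, 0.0, 174.9]
force: [0.6, -0.6, 0.3]
grip_width: 0.0001
grasp_force: 0.0
```

Call:
{"name": "servo_tool", "arguments": {
  "series": [
    [[0,0.005,0,0,0,0,0],[0,0.01,0,0,0,0,0],[0,0.01,0,0,0,0,0]]
  ]
}}

```text
time_s: 12.9
tool_pos: [0.4673, -0.0725, 0.066]
tool_rot: [180.0, 0.0, 174.9]
force: [0.1, 0.1, 0.3]
grip_width: 0.0007
grasp_force: 0.0
```

Call:
{"name": "servo_tool", "arguments": {
  "series": [
    [[0,-0.04,0,0,0,0,0],[0,-0.08,0,0,0,0,0],[0,-0.12,0,0,0,0,0],[0,-0.14,-0.1,0,0,0,0],[0,-0.18,-0.2,0,0,0,0],[0,-0.26,-0.3,0,0,0,0],[0,-0.36,-0.4,0,0,0,0],[0,-0.46,-0.4,0,0,0,0],[0,-0.5,-0.4,0,0,0,0],[0,-0.5,-0.4,0,0,0,0],[0,-0.5,-0.4,0,0,0,0]]
  ]
}}

```text
time_s: 13.82
tool_pos: [0.4536, -0.2226, 0.1858]
tool_rot: [180.0, -0.0, 174.8]
force: [0.3, 0.2, -0.2]
grip_width: 0.0001
grasp_force: 0.0
```

Run:
```python
from h import *
s=cam('scene');c=cam('top')
np.savez('top3.npz',**c);np.savez('scene3.npz',**s)
a=cv2.resize(c['frame'][115:265,250:350,::-1],None,fx=4,fy=4,interpolation=cv2.INTER_CUBIC)
b=cv2.resize(s['frame'][205:265,195:235,::-1],None,fx=10,fy=10,interpolation=cv2.INTER_CUBIC)
cv2.imwrite('pics/c4.png',np.hstack([a,b]))
```

```text
(no output)
```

View pics/c4.png

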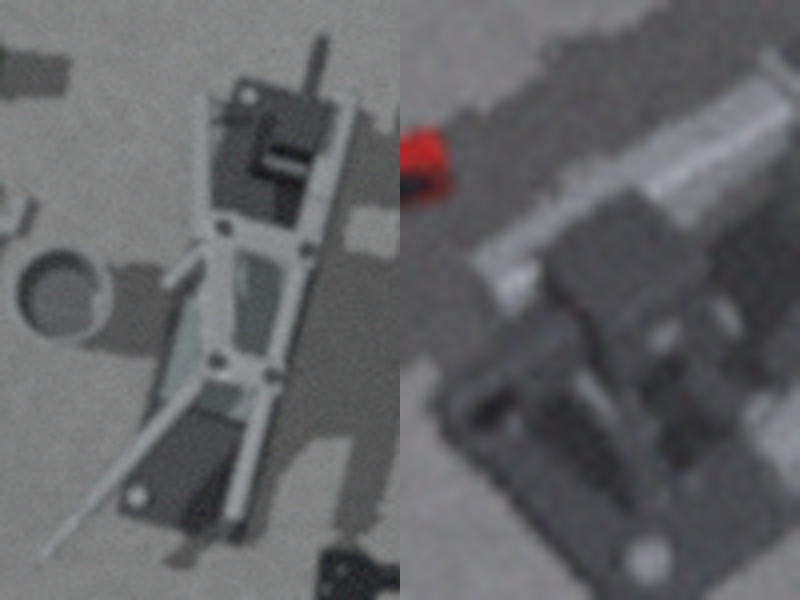

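Wide open: the lever end is at (45,555), and the lug stands in the nest at (300,160). One before/after comparison of the pin.

Run:
```python
from h import *
f=lambda n:cv2.resize(np.load(n)['frame'][218:258,200:240,::-1],None,fx=10,fy=10,interpolation=cv2.INTER_CUBIC)
cv2.imwrite('pics/c5.png',np.hstack([f('scene0.npz'),f('scene3.npz')]))
```

```text
(no output)
```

View pics/c5.png

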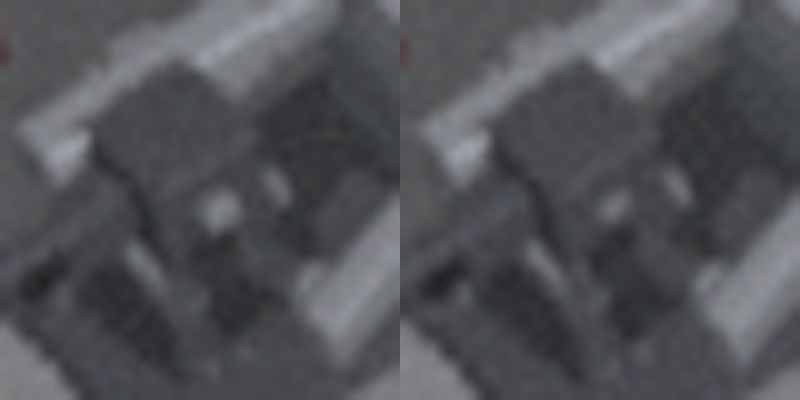

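The pin patch, at (222,212) before, has shrunk and moved inwards to (615-400, 207), so it has been pressed in. The lug has not moved.

```bash
python3 -c "
from h import *
print(env.sign_off())"
```

```text
the job is handed in; nothing more can be done
None
```

The handle snapped over centre and stayed locked when let go; the release lever then sprang the pliers wide open, with the lug still in its nest. The camera shows the pin pressed in, but it is too coarse to prove it exactly flush. I handed the job in at about 14 s, and no verdict came back.

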